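# Put a slide pin to soak and take the safety cap off the cleaner

## Robot

A 6-joint arm with a two-finger parallel gripper is mounted at the origin on a cart in front of the work surface, level with it; the furniture and walls round the work are solid. World frame = base frame: x ahead of the robot, y to its left, z up, the work surface at z = 0. Lengths are in m, angles in rad, forces in N, time in s.
With the tool pointing down it reaches from about 0.35 to 0.8 m from the base axis. Payload 7.3 kg.
Tool frame: the origin (TCP) lies at the very end of the fingers, on their centre line; the grasp point (between the pads) lies bot.pinch_z behind it (bot.pinch_z is the distance from the TCP to the grasp point, in m); z points along the fingers, y is the line along which they close (so a half turn about z gives the same grasp; the last joint's range is limited). The gripper opens to 85 mm and grips with 20 to 120 N. Pads are 22 mm wide; open, the fingers measure 114 mm over their backs; the gripper's body (76 mm by 85 mm) begins 54 mm behind the grasp point. The pads swing forward as they close: fully open they stand 13 mm farther back than shut.
Start: joints at [-1.443, 0.342, 1.524, -0, 1.275, -0.146], TCP at [0.142, -0.505, 0.231] pointing down, gripper open.
Joint ranges: [-2.53, 2.53], [-0.77, 2.02], [0.04, 2.7], [-1, 4.14], [0.28, 2.66], [-3.11, 3.11]. Speed limits (rad/s): [2.57, 2.57, 3.14, 3.14, 3.14, 3.14].

## Interface

Orientations are given as a 3x3 rotation matrix whose columns are the frame's x, y, z axes.
In Python, from bench import readout, cams, bot gives the robot as it stands.
- The arm moves only by the tool jog_arm, never from a script. Its argument "rows" is a list of rows, each an object of numbers: "dx", "dy", "dz": the shift along the world's x, y, z in mm; "yaw": the turn about the world's z in rad; "grip": the opening, from -1 (shut) to 1 (fully open). In form: [{"dx": .., "dy": .., "dz": .., "yaw": .., "grip": ..}, ...]. A call has 1 to 12 rows; each row is the pose to reach, as a shift and turn from the pose commanded when the call began; what a row does not reach only later rows make up. A row lasts 1/10 s, in which the tool goes at most 50 mm and 8.59 degrees, less where a joint would pass 70% of its speed; a pose out of reach is approached as far as the arm can. A call with a gripper value outside its range is refused whole. The fingers move at their own pace and stop on an object; "newtons" is the grip in N (left out, the last holds). Time passes only in rows, so rows that repeat a pose let the fingers close. It gives the time, the measured TCP pose, the force, the opening and the grip force at its end, in the units of the state.
- readout.get_state(): the state, without advancing time (a new reading comes with each control period).
- cams.get_image(name): name is "side" or "top"; returns a dict with "color" (384x512x3 uint8, red, green, blue), "intrinsics" (3x3 intrinsics, pixels), "k1" (the pictures are not rectified: a ray, as slopes to the right and down, at radius r is drawn at 1 + k1 r^2 times it, then the intrinsics apply), "xyz" and "attitude" of the camera in the world. Camera axes: x right, y down, z forward; pixel columns grow to the right and rows downward; lengths in m; the calibration is good to about 2 mm. A picture is of the moment at which its call begins. There is no depth.
- bot.job_done(): hands the job in; it is judged then, once.
The state is a dict: "clock": time; "joint_positions": joint angles; "joint_vel": joint speeds; "joint_torque": joint torques, N m; "eef_pos": TCP position; "ee_rot": TCP orientation; "contact_force": force on the tool from outside, world axes, zero at the start; "ft_torque": the same for the moment, N m; "width": finger opening in m; "grip_force": force on a finger pad.
Only numpy, scipy, OpenCV 4.12 (cv2) and the standard library are available. Lean on these libraries where they do the work, as an engineer would, in place of code of your own. Each camera call takes 0.05 s, during which the arm holds its last target. There are 200 camera calls.

## Task

Two brake slide pins have to soak, and one already stands in the soaking stand: take the other pin out of the wooden block and stand it, head up, in the stand's empty tube, all the way down, and let go of it. Then open the cleaner bottle's red push-and-turn safety cap - press it down against its spring, keep it down while you twist it anticlockwise until its lugs are free, and lift it off - and finish while still holding the cap level, straight above the open neck and at least 5 cm clear of it, so that the tubes can be filled. Leave the other pin in its tube and do not knock the tools and parts on the bench about.

Things in the scene. Friction and masses are not known exactly. Their poses are not given: they have to be found in the camera images.
- pin_head (a point): Centre of the head of the pin to be moved (104 mm above its foot, 11 mm below its top). Gripped here: brass-coloured hexagonal head, 22 mm tall, 17 to 18 mm across, over a thin 21 mm flange. The pin stands upright in a bore (15 mm wide, 40 mm deep) of a fixed light wooden block, 60 x 104 x 45 mm; head centre 109 mm above the table.
- pin_foot (a point): Centre of the lower end of the pin to be moved (tapered to 8 mm); 104 mm below the head centre.
- tube_free (a point): Centre of the mouth of the soaking stand's empty clear tube, at the rim, 78 mm above the table; inner width 18, outer 26, depth 72 mm. A pin fully home stands on its floor, head centre 110 mm above the table. The stand is fixed: aluminium base 64 x 116 x 5 mm, two such tubes 50 mm apart. y points along the line of the tubes to the occupied one, 50 mm away.
- sister_pin_head (a point): Centre of the head of the other, identical pin, which stands in the stand's occupied tube (head centre 110 mm above the table); to be left there.
- cap_center (a point): Centre of the red ribbed safety cap: round, 49 mm wide, 32 mm tall, about 0.04 kg, loose once unlocked; 16 mm below its flat top, z up. White arrows on top show the opening direction, anticlockwise from above. Locked, it is 160 mm above the table. Grip its ribbed side; at least 16 mm of space is free under its lower edge round the neck.
- cap_liner (a joint): How far the cap is pressed down on the neck against its spring, in m: 0 locked and unpressed, 0.0065 at the stop, about -0.003 once the cap is off. The spring pushes up with 6 N at 0 and 12 N at 0.006.
- bottle_mouth (a point): Centre of the top of the bottle's neck, under the cap, 163.5 mm above the table, z up. Square white bottle, 80 x 80 mm, shoulder 113 mm high, with yellow labels and hazard diamonds, fixed in a dark steel stand screwed to the bench; it cannot turn. Neck 26 mm wide, 36 mm over its lugs. Locked, the cap's centre lies 3.5 mm below this point.
- cap: The cap again, a bayonet; origin at its lower edge, x parallel to the bottle's x while locked. To open: press down at least 4 mm (stop at 6.5 mm), keep it down while turning anticlockwise 60 to 135 degrees (75 is good), then lift straight off. Unpressed it blocks after 7 degrees and cannot be pulled off. About 1.3 mm of sideways play.
- bottle: The bottle with its fixed stand; origin at the centre of its underside on the table.
- pin: The loose pin to be moved: steel, 115 mm long, about 0.12 kg, 12 mm round shaft with a tapered foot. Origin at its foot, z up along it.
- sister_pin: The other pin, in the stand; origin at its foot.
- threadlock: Bystander: small red bottle with a white pointed tip, 33 mm wide, 104 mm tall, origin at its underside.
- oil_filter: Bystander: white can with a green band, 67 mm wide, 91 mm tall, origin at its underside.
- caliper: Bystander: measuring caliper lying flat, 215 mm long.
- wrench_13: Bystander: spanner lying at the front edge, 176 mm long.
- ball_joint: Bystander: grey ball joint, 48 x 84 x 64 mm.
Not all that is in view belongs to the job. What is shaped like the cap but turquoise is not meant.

How it is judged:
By the outcome, as a careful person would: the job done as asked, in the order asked, and still so for the second after the job is handed in, while the arm keeps its last pose, push and grip.
It also fails if it takes over 54 s, if anything falls off the work surface, if the arm or the gripper's body presses on something with over 40 N, if the wrist force passes 120 N, or if a joint passes its speed limit or range.

## Working session

There is one attempt and no reset: what is moved stays moved. The work goes in short steps, Python scripts to look and compute and a tool call to move; the robot and the scene stay as the last step left them, time stands still between calls to the robot, and variables do not carry over. Pictures are saved under pics/ and viewed, at most 10 in all, crops included, and the job is handed in when it is done.

Besides the shell and the picture viewer there is one more tool, called after "Request:" by a JSON object that holds its "name" and its "arguments". jog_arm: Moves the arm, as the interface text tells. Its arguments: {"type":"object","properties":{"rows":{"type":"array","items":{"type":"object","properties":{"dx":{"type":"number"},"dy":{"type":"number"},"dz":{"type":"number"},"yaw":{"type":"number"},"grip":{"type":"number"}}}},"newtons":{"type":"number"}},"required":["rows"]}

```bash
ls; mkdir -p pics; cat > h.py <<'E'
import numpy as np, cv2
from bench import readout, cams, bot
def grab(n, fn=None):
    im=cams.get_image(n)
    if fn: cv2.imwrite('pics/'+fn, cv2.cvtColor(im['color'],cv2.COLOR_RGB2BGR))
    return im
def ray(im,u,v):
    K=np.array(im['intrinsics']); k=im['k1']
    R=np.array(im['attitude']); 
    d=np.array([(u-K[0,2])/K[0,0],(v-K[1,2])/K[1,1]]); s=d.copy()
    for _ in range(30): s=d/(1+k*(s@s))
    w=R@np.array([s[0],s[1],1.]); return np.array(im['xyz']), w/np.linalg.norm(w)
def plane(im,u,v,z):
    o,w=ray(im,u,v); return o+w*(z-o[2])/w[2]
def tri(a,b):
    (o1,w1),(o2,w2)=a,b
    A=np.stack([w1,-w2],1); t=np.linalg.lstsq(A,o2-o1,rcond=None)[0]
    p,q=o1+t[0]*w1,o2+t[1]*w2; return (p+q)/2, np.linalg.norm(p-q)
def proj(im,p):
    c=np.array(im['attitude']).T@(np.array(p)-np.array(im['xyz'])); s=c[:2]/c[2]; s=s*(1+im['k1']*(s@s))
    K=np.array(im['intrinsics']); return K[0,0]*s[0]+K[0,2],K[1,1]*s[1]+K[1,2]
E
python3 - <<'E'
from h import *
for n in ('side','top'):
    im=grab(n,n+'0.png'); print(n,im['xyz'],im['attitude'],im['intrinsics'],im['k1'])
s=readout.get_state(); print(s, bot.pinch_z)
a=cv2.imread('pics/side0.png');b=cv2.imread('pics/top0.png')
E
```

```text
pics
side [0.22522102 0.77571532 0.68507602] [[-0.93939577 -0.18664858  0.28757242]
 [-0.34267128  0.48529747 -0.80440212]
 [ 0.01058235 -0.85419475 -0.51984549]] [[434.36871805   0.         250.31105623]
 [  0.         434.36871805 186.64839034]
 [  0.           0.           1.        ]] -0.0907928855377469
top [ 0.38138033 -0.10852272  1.22649002] [[-0.01747051 -0.99199795  0.12503939]
 [-0.99984096  0.01778134  0.00137011]
 [-0.00358252 -0.12499557 -0.99215083]] [[459.65480942   0.         259.03206639]
 [  0.         459.65480942 202.15215001]
 [  0.           0.           1.        ]] -0.12087991882342189
{'clock': 0.1, 'joint_positions': array([-1.44298558e+00,  3.42666258e-01,  1.52488354e+00, -1.44957963e-05,
        1.27539334e+00, -1.46032207e-01]), 'joint_vel': array([-0.00231319, -0.00275648, -0.00216585,  0.00061987, -0.00081162,
        0.00010689]), 'joint_torque': array([ 1.99896800e-03, -4.34446585e+01, -2.46489948e+01, -1.03537895e-04,
        4.63343138e-03,  1.94059066e-05]), 'eef_pos': array([ 0.14193479, -0.50509869,  0.23070184]), 'ee_rot': array([[ 9.62737620e-01,  2.70437130e-01, -1.85891491e-04],
       [ 2.70437132e-01, -9.62736708e-01,  1.33770000e-03],
       [ 1.82799187e-04, -1.33812608e-03, -9.99999088e-01]]), 'contact_force': array([-0.30707822, -0.28860995, -0.66654909]), 'ft_torque': array([-0.02943102, -0.01596887, -0.01201493]), 'grip_force': 0.0, 'width': 0.08547678319232363} 0.0187
```

View pics/side0.png

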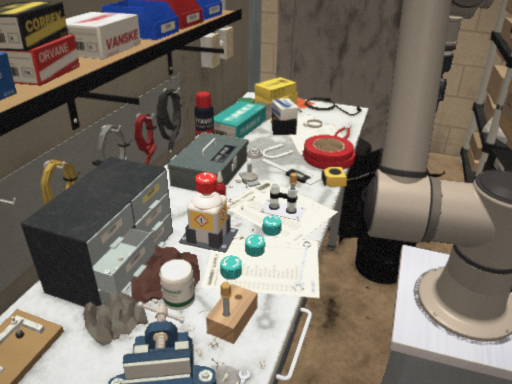

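View pics/top0.png

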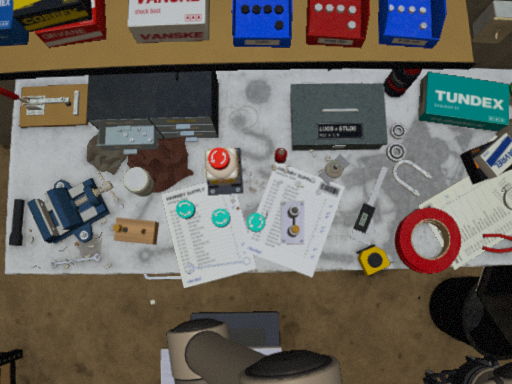

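Side view: red cap at about (208,181), wooden block with pin at (226,290), stand at (283,195), and turquoise caps at (272,225), (255,244) and (231,266). Top view: red cap (219,158), block (135,231), stand (292,220). I'll confirm them in one enlarged composite.

```bash
python3 - <<'E'
import cv2,numpy as np
a=cv2.imread('pics/side0.png');b=cv2.imread('pics/top0.png')
def c(i,x,y,w=66,h=50,s=6): return cv2.resize(i[y:y+h,x:x+w],(400,300),interpolation=cv2.INTER_CUBIC)
# side: block, stand, cap ; top
g=np.vstack([np.hstack([c(a,200,275),c(a,252,165)]),np.hstack([c(b,100,205),c(b,262,195)])])
cv2.imwrite('pics/crop1.png',g)
g=np.hstack([c(a,175,160),c(b,190,135)])
cv2.imwrite('pics/crop2.png',g)
E
```

```text
(no output)
```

View pics/crop1.png

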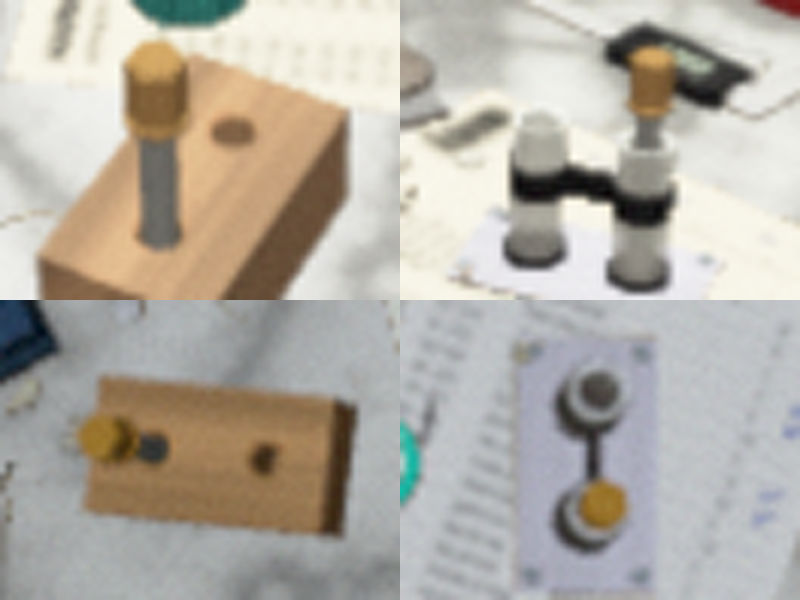

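View pics/crop2.png

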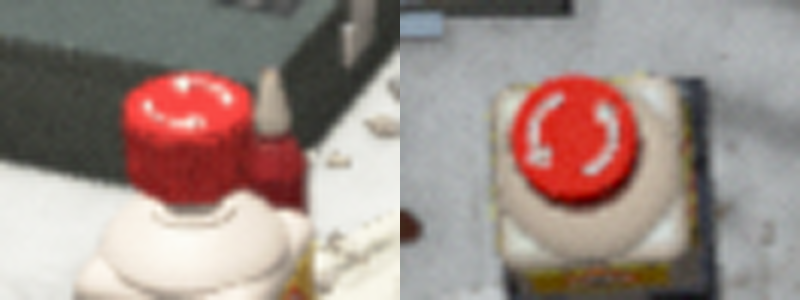

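Crops: the side crop shows the loose pin with its brass head at about (226,291). In the top view that head is at (117,228). The free tube is the left, empty-topped one, with its mouth at side (275,186) and top (295,210). The occupied tube, with brass head, is at side (293,179) and top (295,229). The only red ribbed cap with white arrows is at side (206,177) and top (218,158). The other red objects are the threadlock behind it at side (221,187) and the red roll. The turquoise caps are decoys.

```bash
cat >> h.py <<'E'
def blob(im,lo,hi,box):
    h=cv2.cvtColor(im['color'],cv2.COLOR_RGB2HSV); x,y,w,hh=box
    m=np.zeros(h.shape[:2],np.uint8); m[y:y+hh,x:x+w]=cv2.inRange(h,lo,hi)[y:y+hh,x:x+w]
    n,l,st,c=cv2.connectedComponentsWithStats(m)
    i=1+np.argmax(st[1:,4]); return c[i],st[i]
E
python3 - <<'E'
from h import *
S=grab('side');T=grab('top')
br=((10,110,90),(28,255,255))
red=((0,150,90),(7,255,255))
for nm,im,box,c in [('pinS',S,(215,275,22,28),br),('pinT',T,(108,220,16,16),br),('sisS',S,(285,168,16,20),br),('sisT',T,(286,220,18,18),br),('capS',S,(190,165,27,35),red),('capT',T,(200,140,40,40),red)]:
    print(nm,*[np.round(q,1) for q in blob(im,*c,box)])
def t(nm,s,u):
    p,e=tri(ray(S,*s),ray(T,*u)); print(nm,np.round(p,4),round(e,4)); return p
cp=t('captop',(206,177.2),(218.4,157.7))
t('tube rim',(275.1,185.8),(295,210))
t('pin head',(225.7,290.8),(117.5,227.8))
t('pin top',(225.6,283.5),(117.3,227.8))
t('sister',(293.1,178.8),(295.4,229))
print('shaft at block', plane(S,226.1,315,.045), plane(T,125,229.5,.045), 'hole2',plane(S,238.5,296.7,.045),plane(T,143.2,231.3,.045))
print('plane pinhead', plane(S,225.7,290.8,.109), plane(T,117.5,227.8,.115))
print('cap', plane(S,206,177.2,.176), plane(T,218.4,157.7,.176))
print('tube', plane(S,275.1,185.8,.078), plane(T,295,210,.078))
print('sis', plane(S,293.1,178.8,.11), plane(T,295.4,229,.117))
E
```

```text
pinS [225.6 289.9] [221 282  11  16 146]
pinT [118.7 227.7] [113 220  11  16 127]
sisS [293.  177.9] [290 173   7  11  67]
sisT [294.9 228.6] [292 225   7   8  44]
capS [205.7 183.4] [195 172  22  22 341]
capT [218.5 158. ] [208 148  21  21 268]
captop [ 0.619  -0.0143  0.1763] 0.0023
tube rim [ 0.5034 -0.1976  0.0743] 0.0033
pin head [0.4632 0.2435 0.1059] 0.0037
pin top [0.4633 0.2397 0.1206] 0.0012
sister [ 0.4536 -0.1946  0.1083] 0.0024
shaft at block [0.46041154 0.24667611 0.045     ] [0.4648106  0.24311808 0.045     ] hole2 [0.45570834 0.19334178 0.045     ] [0.45947441 0.19484908 0.045     ]
plane pinhead [0.46003411 0.24607204 0.109     ] [0.46429275 0.24116811 0.115     ]
cap [ 0.61798944 -0.01474107  0.176     ] [ 0.62018961 -0.01393625  0.176     ]
tube [ 0.50005118 -0.19184812  0.078     ] [ 0.50461828 -0.19700569  0.078     ]
sis [ 0.45180516 -0.19193286  0.11      ] [ 0.45423277 -0.19374273  0.117     ]
```

Request:
{"name": "jog_arm", "arguments": {"rows": [{"dx":40,"dy":30,"dz":0,"yaw":-0.03,"grip":0.3},{"dx":75,"dy":65,"yaw":-0.06,"grip":0.3},{"dx":110,"dy":100,"yaw":-0.09,"grip":0.3},{"dx":145,"dy":135,"yaw":-0.12,"grip":0.3},{"dx":178,"dy":172,"yaw":-0.15,"grip":0.3},{"dx":210,"dy":210,"yaw":-0.18,"grip":0.3},{"dx":240,"dy":250,"yaw":-0.21,"grip":0.3},{"dx":260,"dy":295,"yaw":-0.24,"grip":0.3},{"dx":275,"dy":340,"yaw":-0.27,"grip":0.3},{"dx":285,"dy":390,"yaw":-0.27,"grip":0.3},{"dx":290,"dy":435,"yaw":-0.27,"grip":0.3},{"dx":295,"dy":480,"yaw":-0.27,"grip":0.3}]}}

```text
validation failed for argument at $.ro...
```

Request:
{"name": "jog_arm", "arguments": {"rows": [{"dx":40,"dy":30,"dz":0,"yaw":-0.03,"grip":0.3},{"dx":75,"dy":65,"dz":0,"yaw":-0.06,"grip":0.3},{"dx":110,"dy":100,"dz":0,"yaw":-0.09,"grip":0.3},{"dx":145,"dy":135,"dz":0,"yaw":-0.12,"grip":0.3},{"dx":178,"dy":172,"dz":0,"yaw":-0.15,"grip":0.3},{"dx":210,"dy":210,"dz":0,"yaw":-0.18,"grip":0.3},{"dx":240,"dy":250,"dz":0,"yaw":-0.21,"grip":0.3},{"dx":260,"dy":295,"dz":0,"yaw":-0.24,"grip":0.3},{"dx":275,"dy":340,"dz":0,"yaw":-0.27,"grip":0.3},{"dx":285,"dy":390,"dz":0,"yaw":-0.27,"grip":0.3},{"dx":290,"dy":435,"dz":0,"yaw":-0.27,"grip":0.3},{"dx":295,"dy":480,"dz":0,"yaw":-0.27,"grip":0.3}]}}

```text
clock: 1.4
eef_pos: [0.4369, -0.0234, 0.2313]
ee_rot: [[1.0, 0.004, -0.0], [0.004, -1.0, -0.0], [-0.0, 0.0, -1.0]]
contact_force: [0.4, 0.7, -0.3]
width: 0.0553
grip_force: 0.0
```

Request:
{"name": "jog_arm", "arguments": {"rows": [{"dx":5,"dy":45,"dz":0,"yaw":0,"grip":0.3},{"dx":10,"dy":90,"dz":0,"yaw":0,"grip":0.3},{"dx":15,"dy":135,"dz":0,"yaw":0,"grip":0.3},{"dx":20,"dy":180,"dz":0,"yaw":0,"grip":0.3},{"dx":24,"dy":220,"dz":-10,"yaw":0,"grip":0.3},{"dx":25,"dy":250,"dz":-30,"yaw":0,"grip":0.3},{"dx":25,"dy":268,"dz":-60,"yaw":0,"grip":0.3},{"dx":25,"dy":268,"dz":-75,"yaw":0,"grip":0.3},{"dx":25,"dy":268,"dz":-75,"yaw":0,"grip":0.3}]}}

```text
clock: 2.3
eef_pos: [0.4603, 0.2426, 0.1539]
ee_rot: [[1.0, 0.005, -0.005], [0.005, -1.0, -0.002], [-0.005, 0.002, -1.0]]
contact_force: [0.1, -0.9, -0.3]
width: 0.0558
grip_force: 0.0
```

```bash
python3 - <<'E'
from h import *
S=grab('side');T=grab('top')
p=readout.get_state()['eef_pos'];print(p, proj(S,p),proj(T,p))
print('predicted head', proj(S,[.4625,.2435,.109]))
a=[cv2.resize(cv2.cvtColor(i['color'],cv2.COLOR_RGB2BGR)[y:y+75,x:x+100],(400,300),interpolation=cv2.INTER_CUBIC) for i,x,y in ((S,175,235),(T,70,185))]
cv2.imwrite('pics/g1.png',np.hstack(a))
E
```

```text
[0.46210724 0.24243957 0.15658536] (np.float64(224.86334412182038), np.float64(269.8710689270703)) (np.float64(111.58436537166426), np.float64(227.49359062561578))
predicted head (np.float64(225.00411233105575), np.float64(289.5208306125538))
```

View pics/g1.png

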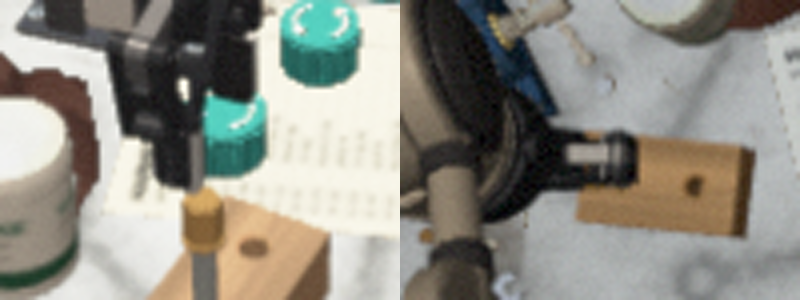

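Request:
{"name": "jog_arm", "arguments": {"rows": [{"dx":0,"dy":0,"dz":-15,"yaw":0,"grip":0.3},{"dx":0,"dy":0,"dz":-30,"yaw":0,"grip":0.3},{"dx":0,"dy":0,"dz":-45,"yaw":0,"grip":0.3},{"dx":0,"dy":0,"dz":-55,"yaw":0,"grip":0.3},{"dx":0,"dy":0,"dz":-58,"yaw":0,"grip":0.3},{"dx":0,"dy":0,"dz":-58,"yaw":0,"grip":0.0},{"dx":0,"dy":0,"dz":-58,"yaw":0,"grip":-0.3},{"dx":0,"dy":0,"dz":-58,"yaw":0,"grip":-1},{"dx":0,"dy":0,"dz":-58,"yaw":0,"grip":-1},{"dx":0,"dy":0,"dz":-58,"yaw":0,"grip":-1},{"dx":0,"dy":0,"dz":-58,"yaw":0,"grip":-1},{"dx":0,"dy":0,"dz":-58,"yaw":0,"grip":-1}], "newtons": 40}}

```text
clock: 3.6
eef_pos: [0.4626, 0.2427, 0.0991]
ee_rot: [[1.0, 0.004, 0.002], [0.004, -1.0, 0.0], [0.002, -0.0, -1.0]]
contact_force: [-0.3, -0.8, 7.2]
width: 0.0161
grip_force: 39.1
```

Request:
{"name": "jog_arm", "arguments": {"rows": [{"dx":0,"dy":0,"dz":4,"yaw":0,"grip":-1},{"dx":0,"dy":0,"dz":14,"yaw":0,"grip":-1},{"dx":0,"dy":0,"dz":28,"yaw":0,"grip":-1},{"dx":0,"dy":0,"dz":44,"yaw":0,"grip":-1},{"dx":0,"dy":0,"dz":60,"yaw":0,"grip":-1},{"dx":0,"dy":0,"dz":80,"yaw":0,"grip":-1},{"dx":0,"dy":0,"dz":100,"yaw":0,"grip":-1},{"dx":0,"dy":0,"dz":110,"yaw":0,"grip":-1},{"dx":0,"dy":0,"dz":110,"yaw":0,"grip":-1},{"dx":0,"dy":0,"dz":110,"yaw":0,"grip":-1}], "newtons": 50}}

```text
clock: 4.6
eef_pos: [0.4616, 0.2424, 0.2077]
ee_rot: [[1.0, 0.004, -0.001], [0.004, -1.0, -0.0], [-0.001, 0.0, -1.0]]
contact_force: [0.6, -0.4, -1.3]
width: 0.0157
grip_force: 48.8
```

```bash
python3 - <<'E'
from h import *
S=grab('side','s2.png')
p=readout.get_state();print(p['eef_pos'],p['contact_force'],p['width'])
h=p['eef_pos']+np.array([0,0,.0105])
print('exp head',proj(S,h),'foot',proj(S,h-[0,0,.104]))
a=S['color'][185:335,150:350,::-1]
cv2.imwrite('pics/g2.png',cv2.resize(a,(800,600),interpolation=cv2.INTER_CUBIC))
E
```

```text
[0.46138904 0.24234544 0.20734157] [ 0.42628381 -1.31845414 -1.50617063] 0.01569651269948142
exp head (np.float64(224.50933194525385), np.float64(243.01465621871142)) foot (np.float64(225.74852472401224), np.float64(287.34945361943045))
```

View pics/g2.png

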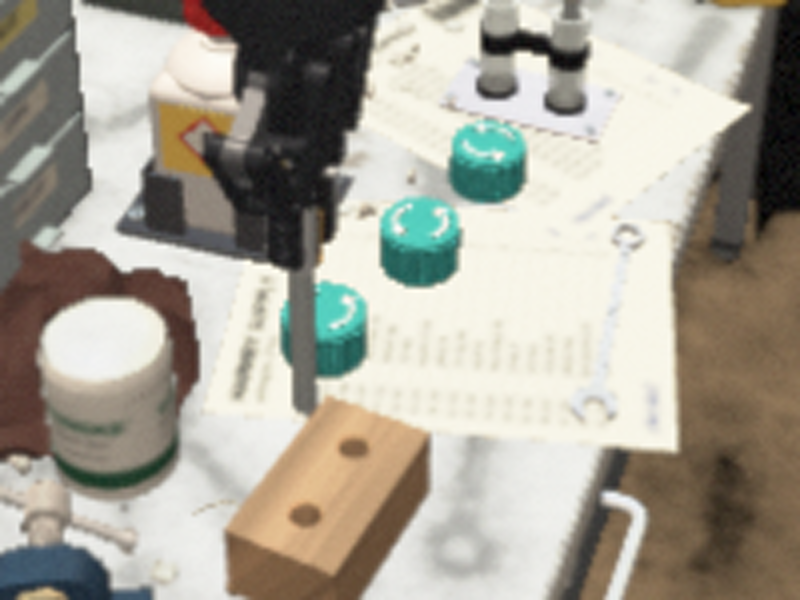

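Request:
{"name": "jog_arm", "arguments": {"rows": [{"dx":2,"dy":-20,"dz":0,"yaw":0,"grip":-1},{"dx":6,"dy":-55,"dz":0,"yaw":0,"grip":-1},{"dx":10,"dy":-98,"dz":0,"yaw":0,"grip":-1},{"dx":15,"dy":-143,"dz":0,"yaw":0,"grip":-1},{"dx":20,"dy":-188,"dz":0,"yaw":0,"grip":-1},{"dx":25,"dy":-233,"dz":0,"yaw":0,"grip":-1},{"dx":30,"dy":-278,"dz":0,"yaw":0,"grip":-1},{"dx":34,"dy":-323,"dz":0,"yaw":0,"grip":-1},{"dx":37,"dy":-365,"dz":0,"yaw":0,"grip":-1},{"dx":39,"dy":-400,"dz":0,"yaw":0,"grip":-1},{"dx":40,"dy":-425,"dz":0,"yaw":0,"grip":-1},{"dx":40,"dy":-438,"dz":0,"yaw":0,"grip":-1}]}}

```text
clock: 5.85
eef_pos: [0.5014, -0.1974, 0.207]
ee_rot: [[1.0, 0.002, -0.002], [0.002, -1.0, 0.001], [-0.002, -0.001, -1.0]]
contact_force: [-0.0, 0.5, -1.5]
width: 0.0158
grip_force: 48.9
```

Request:
{"name": "jog_arm", "arguments": {"rows": [{"dx":0,"dy":-0.5,"dz":-10,"yaw":0,"grip":-1},{"dx":0,"dy":-0.5,"dz":-20,"yaw":0,"grip":-1},{"dx":0,"dy":-0.5,"dz":-28,"yaw":0,"grip":-1},{"dx":0,"dy":-0.5,"dz":-28,"yaw":0,"grip":-1},{"dx":0,"dy":-0.5,"dz":-28,"yaw":0,"grip":-1}]}}

```text
clock: 6.35
eef_pos: [0.502, -0.195, 0.1801]
ee_rot: [[1.0, 0.005, -0.0], [0.005, -1.0, 0.0], [-0.0, -0.0, -1.0]]
contact_force: [-0.2, -0.7, -0.7]
width: 0.016
grip_force: 49.0
```

```bash
python3 - <<'E'
from h import *
S=grab('side');T=grab('top')
p=readout.get_state();e=p['eef_pos'];print(e,p['contact_force'],p['width'])
f=e-[0,0,.0935]
print('foot side',proj(S,f),'rim centre there',proj(S,[.5015,-.1957,.078]),'top foot',proj(T,f),'head',proj(T,e+[0,0,.01]))
a=[cv2.resize(cv2.cvtColor(i['color'],cv2.COLOR_RGB2BGR)[y:y+75,x:x+50],(400,600),interpolation=cv2.INTER_CUBIC) for i,x,y in ((S,250,145),(T,270,175))]
cv2.imwrite('pics/g3.png',np.hstack(a))
E
```

```text
[ 0.5023051  -0.19555316  0.18072971] [ 0.66199211 -0.40832492 -0.88882939] 0.015665005644078828
foot side (np.float64(274.84669483556723), np.float64(182.05522847991006)) rim centre there (np.float64(275.01079815040936), np.float64(185.0127333001218)) top foot (np.float64(294.71738182081674), np.float64(210.53269483735832)) head (np.float64(298.0643388414424), np.float64(205.65866237766417))
```

View pics/g3.png

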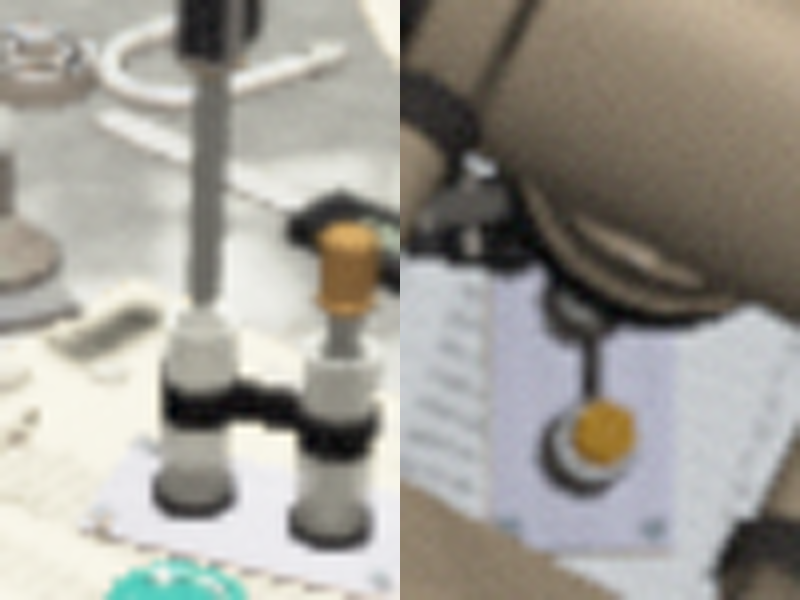

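Request:
{"name": "jog_arm", "arguments": {"rows": [{"dx":0,"dy":0,"dz":-6,"yaw":0,"grip":-1},{"dx":0,"dy":0,"dz":-12,"yaw":0,"grip":-1},{"dx":0,"dy":0,"dz":-18,"yaw":0,"grip":-1},{"dx":0,"dy":0,"dz":-24,"yaw":0,"grip":-1},{"dx":0,"dy":0,"dz":-30,"yaw":0,"grip":-1}]}}

```text
clock: 6.95
eef_pos: [0.5019, -0.196, 0.1496]
ee_rot: [[1.0, 0.004, -0.0], [0.004, -1.0, 0.0], [-0.0, -0.0, -1.0]]
contact_force: [-0.3, -0.1, -1.0]
width: 0.016
grip_force: 49.0
```

Request:
{"name": "jog_arm", "arguments": {"rows": [{"dx":0,"dy":0,"dz":-8,"yaw":0,"grip":-1},{"dx":0,"dy":0,"dz":-16,"yaw":0,"grip":-1},{"dx":0,"dy":0,"dz":-24,"yaw":0,"grip":-1},{"dx":0,"dy":0,"dz":-32,"yaw":0,"grip":-1},{"dx":0,"dy":0,"dz":-39,"yaw":0,"grip":-1},{"dx":0,"dy":0,"dz":-44,"yaw":0,"grip":-1},{"dx":0,"dy":0,"dz":-47,"yaw":0,"grip":-1},{"dx":0,"dy":0,"dz":-49,"yaw":0,"grip":-1},{"dx":0,"dy":0,"dz":-49,"yaw":0,"grip":-1}]}}

```text
clock: 7.85
eef_pos: [0.502, -0.1959, 0.1012]
ee_rot: [[1.0, 0.004, -0.0], [0.004, -1.0, -0.0], [-0.0, 0.0, -1.0]]
contact_force: [-0.1, 0.0, -2.5]
width: 0.0161
grip_force: 49.0
```

Request:
{"name": "jog_arm", "arguments": {"rows": [{"dx":0,"dy":0,"dz":-1,"yaw":0,"grip":-1},{"dx":0,"dy":0,"dz":-2,"yaw":0,"grip":-1},{"dx":0,"dy":0,"dz":-2,"yaw":0,"grip":-1}]}}

```text
clock: 8.15
eef_pos: [0.5026, -0.1962, 0.1002]
ee_rot: [[1.0, 0.004, 0.002], [0.004, -1.0, -0.001], [0.002, 0.001, -1.0]]
contact_force: [-0.2, 0.8, 4.1]
width: 0.0158
grip_force: 49.5
```

Request:
{"name": "jog_arm", "arguments": {"rows": [{"dx":0,"dy":0,"dz":-1,"yaw":0,"grip":-0.3},{"dx":0,"dy":0,"dz":-1,"yaw":0,"grip":0},{"dx":0,"dy":0,"dz":-1,"yaw":0,"grip":0.2},{"dx":0,"dy":0,"dz":-1,"yaw":0,"grip":0.2},{"dx":0,"dy":0,"dz":-1,"yaw":0,"grip":0.2},{"dx":0,"dy":0,"dz":10,"yaw":0,"grip":0.2},{"dx":0,"dy":0,"dz":30,"yaw":0,"grip":0.2},{"dx":0,"dy":0,"dz":60,"yaw":0,"grip":0.2},{"dx":0,"dy":0,"dz":95,"yaw":0,"grip":0.6},{"dx":0,"dy":0,"dz":130,"yaw":0,"grip":1},{"dx":0,"dy":0,"dz":130,"yaw":0,"grip":1}]}}

```text
clock: 9.25
eef_pos: [0.5042, -0.1971, 0.2353]
ee_rot: [[1.0, 0.004, 0.009], [0.004, -1.0, -0.005], [0.009, 0.005, -1.0]]
contact_force: [-0.3, 0.0, -0.7]
width: 0.0853
grip_force: 0.0
```

```bash
python3 - <<'E'
from h import *
S=grab('side')
e=readout.get_state();print(e['eef_pos'],e['width'])
print('exp head',proj(S,[.502,-.196,.110]))
br=((10,110,90),(28,255,255))
print(*blob(S,*br,(268,150,14,36)),*blob(S,*br,(285,168,16,20)))
a=cv2.cvtColor(S['color'],cv2.COLOR_RGB2BGR)[145:220,165:315]
cv2.imwrite('pics/g4.png',cv2.resize(a,(800,400),interpolation=cv2.INTER_CUBIC))
E
```

```text
[ 0.50308047 -0.19653951  0.23256149] 0.08503633467008487
exp head (np.float64(275.3442715627842), np.float64(174.67058548386154))
[275.13461538 174.80769231] [273 170   6  11  52] [292.88571429 177.97142857] [290 173   7  11  70]
```

View pics/g4.png

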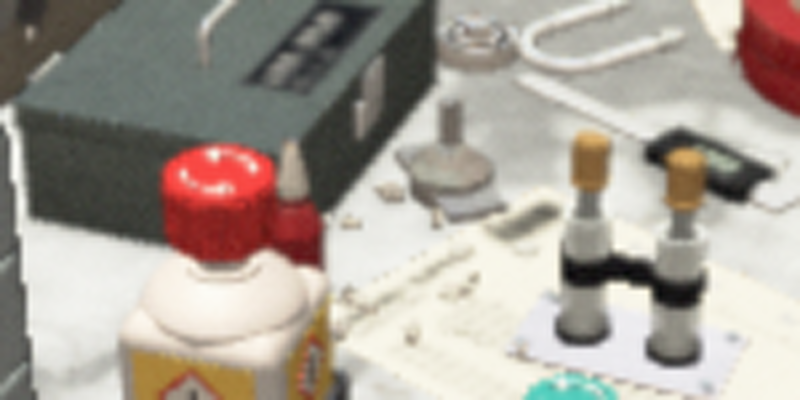

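```bash
python3 - <<'E'
from h import *
S=grab('side','s5.png');T=grab('top','t5.png')
for z in (0,.1,.2,.25): print(z,plane(T,217,137,z)[:2],plane(T,217,100,z)[:2],'side top-right corner',plane(S,168,167,z)[:2])
print('foot of cabinet side', plane(S,171,237,0))
for z in (.1,.12): print('toolbox',plane(T,291,150,z)[:2], plane(T,291,84,z)[:2])
red=((0,150,90),(7,255,255))
print('cap',*blob(S,*red,(190,165,27,35)),*blob(T,*red,(200,140,40,40)))
E
```

```text
0 [0.7185095 0.0055419] [0.82507348 0.00532821] side top-right corner [ 0.89837326 -0.30386373]
0.1 [ 0.69102219 -0.00375818] [ 0.78889764 -0.00395445] side top-right corner [ 0.80011377 -0.14627844]
0.2 [ 0.66353487 -0.01305827] [ 0.75272179 -0.01323711] side top-right corner [0.70185427 0.01130686]
0.25 [ 0.64979121 -0.01770831] [ 0.73463387 -0.01787844] side top-right corner [0.65272452 0.0900995 ]
foot of cabinet side [0.7083517  0.02024018 0.        ]
toolbox [ 0.65386908 -0.18952476] [ 0.82851474 -0.19464057]
toolbox [ 0.64903125 -0.18808663] [ 0.82057619 -0.19311162]
cap [205.61876833 183.32844575] [195 173  22  21 341] [218.55925926 157.97037037] [208 148  21  21 270]
```

Request:
{"name": "jog_arm", "arguments": {"rows": [{"dx":10,"dy":15,"dz":5,"yaw":-0.05,"grip":1},{"dx":30,"dy":45,"dz":5,"yaw":-0.15,"grip":1},{"dx":52,"dy":80,"dz":5,"yaw":-0.25,"grip":1},{"dx":74,"dy":115,"dz":5,"yaw":-0.35,"grip":1},{"dx":94,"dy":147,"dz":5,"yaw":-0.45,"grip":1},{"dx":110,"dy":170,"dz":5,"yaw":-0.5,"grip":1},{"dx":116.6,"dy":180.6,"dz":0,"yaw":-0.5,"grip":1},{"dx":116.6,"dy":180.6,"dz":0,"yaw":-0.5,"grip":1},{"dx":116.6,"dy":180.6,"dz":0,"yaw":-0.5,"grip":1}]}}

```text
clock: 10.3
eef_pos: [0.6177, -0.0162, 0.2282]
ee_rot: [[0.88, -0.475, -0.003], [-0.475, -0.88, -0.0], [-0.002, 0.001, -1.0]]
contact_force: [0.4, -0.3, -0.6]
width: 0.0854
grip_force: 0.0
```

```bash
python3 - <<'E'
from h import *
S=grab('side')
s=readout.get_state();e=s['eef_pos'];print(e,s['joint_positions'])
print('tcp',proj(S,e),'cap top exp',proj(S,[e[0],e[1],.176]),proj(S,[e[0],e[1],.16]))
a=cv2.cvtColor(S['color'],cv2.COLOR_RGB2BGR)[125:225,140:273]
cv2.imwrite('pics/g5.png',cv2.resize(a,(800,600),interpolation=cv2.INTER_CUBIC))
E
```

```text
[ 0.61779248 -0.01661491  0.22878947] [-1.50500740e-01  5.18269062e-01  1.25072997e+00 -6.48796446e-04
  1.37409868e+00  1.91687625e+00]
tcp (np.float64(205.46112271466222), np.float64(156.76394536480598)) cap top exp (np.float64(206.4163687172184), np.float64(176.8402588928413)) (np.float64(206.69915221594866), np.float64(182.71607253870286))
```

View pics/g5.png

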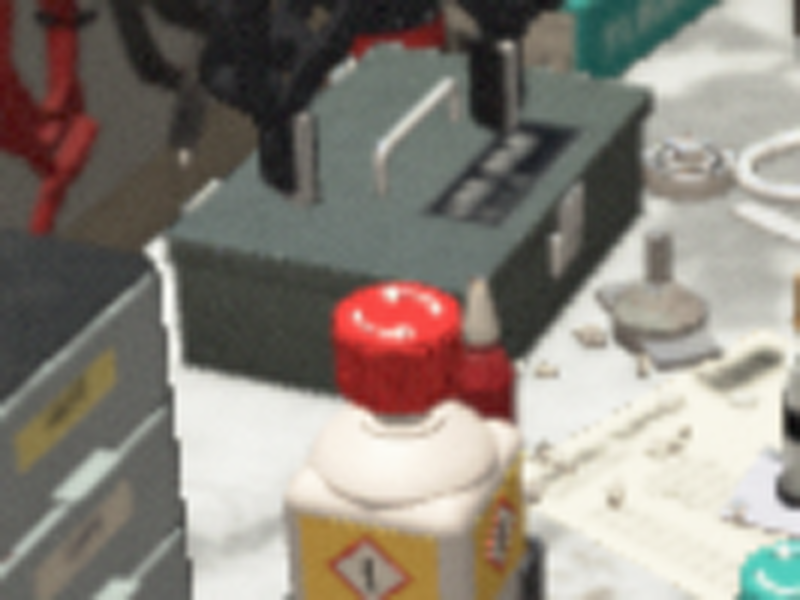

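Request:
{"name": "jog_arm", "arguments": {"rows": [{"dx":1,"dy":0,"dz":-20,"yaw":0,"grip":1},{"dx":1,"dy":0,"dz":-40,"yaw":0,"grip":1},{"dx":1,"dy":0,"dz":-58,"yaw":0,"grip":1},{"dx":1,"dy":0,"dz":-72,"yaw":0,"grip":1},{"dx":1,"dy":0,"dz":-82,"yaw":0,"grip":1},{"dx":1,"dy":0,"dz":-87,"yaw":0,"grip":0.8},{"dx":1,"dy":0,"dz":-87,"yaw":0,"grip":0.5},{"dx":1,"dy":0,"dz":-87,"yaw":0,"grip":0.2},{"dx":1,"dy":0,"dz":-87,"yaw":0,"grip":0.0},{"dx":1,"dy":0,"dz":-87,"yaw":0,"grip":0.0},{"dx":1,"dy":0,"dz":-87,"yaw":0,"grip":0.0}], "newtons": 20}}

```text
clock: 11.45
eef_pos: [0.6201, -0.0155, 0.1433]
ee_rot: [[0.879, -0.476, 0.002], [-0.476, -0.879, -0.001], [0.002, -0.0, -1.0]]
contact_force: [0.3, -1.1, 4.5]
width: 0.0486
grip_force: 25.5
```

Request:
{"name": "jog_arm", "arguments": {"rows": [{"dx":0,"dy":0,"dz":0,"yaw":0,"grip":-0.3},{"dx":0,"dy":0,"dz":0,"yaw":0,"grip":-0.3},{"dx":0,"dy":0,"dz":-1.5,"yaw":0,"grip":-0.3},{"dx":0,"dy":0,"dz":-3,"yaw":0,"grip":-0.3},{"dx":0,"dy":0,"dz":-4.5,"yaw":0,"grip":-0.3},{"dx":0,"dy":0,"dz":-6,"yaw":0,"grip":-0.3},{"dx":0,"dy":0,"dz":-7,"yaw":0,"grip":-0.3},{"dx":0,"dy":0,"dz":-7,"yaw":0,"grip":-0.3},{"dx":0,"dy":0,"dz":-7,"yaw":0,"grip":-0.3}], "newtons": 80}}

```text
clock: 12.35
eef_pos: [0.6201, -0.0155, 0.1374]
ee_rot: [[0.879, -0.476, 0.003], [-0.476, -0.879, -0.001], [0.003, -0.001, -1.0]]
contact_force: [-3.0, -1.0, 12.3]
width: 0.0472
grip_force: 81.7
```

Request:
{"name": "jog_arm", "arguments": {"rows": [{"dx":0,"dy":0,"dz":-1,"yaw":0,"grip":-0.3},{"dx":0,"dy":0,"dz":-1.5,"yaw":0.03,"grip":-0.3},{"dx":0,"dy":0,"dz":-1.5,"yaw":0.1,"grip":-0.3},{"dx":0,"dy":0,"dz":-1.5,"yaw":0.18,"grip":-0.3},{"dx":0,"dy":0,"dz":-1.5,"yaw":0.26,"grip":-0.3},{"dx":0,"dy":0,"dz":-1.5,"yaw":0.34,"grip":-0.3},{"dx":0,"dy":0,"dz":-1.5,"yaw":0.4,"grip":-0.3},{"dx":0,"dy":0,"dz":-1.5,"yaw":0.4,"grip":-0.3}]}}

```text
clock: 13.15
eef_pos: [0.6215, -0.0154, 0.137]
ee_rot: [[0.996, -0.094, 0.006], [-0.094, -0.996, -0.001], [0.006, 0.0, -1.0]]
contact_force: [-0.6, 0.1, 15.4]
width: 0.047
grip_force: 82.3
```

```bash
python3 -c "
from h import *
s=readout.get_state(); print(s['eef_pos'],s['contact_force'],s['ft_torque'],s['joint_positions'][5])"
```

```text
[ 0.62148699 -0.01544587  0.13700061] [-0.55765112  0.07124466 15.35017636] [0.02490508 0.08678146 0.0575496 ] 1.5169511190828853
```

Request:
{"name": "jog_arm", "arguments": {"rows": [{"dx":0,"dy":0,"dz":0,"yaw":0.09,"grip":-0.3},{"dx":0,"dy":0,"dz":0,"yaw":0.19,"grip":-0.3},{"dx":0,"dy":0,"dz":0,"yaw":0.29,"grip":-0.3},{"dx":0,"dy":0,"dz":0,"yaw":0.39,"grip":-0.3},{"dx":0,"dy":0,"dz":0,"yaw":0.49,"grip":-0.3},{"dx":0,"dy":0,"dz":0,"yaw":0.59,"grip":-0.3},{"dx":0,"dy":0,"dz":0,"yaw":0.69,"grip":-0.3},{"dx":0,"dy":0,"dz":0,"yaw":0.79,"grip":-0.3},{"dx":0,"dy":0,"dz":0,"yaw":0.88,"grip":-0.3},{"dx":0,"dy":0,"dz":0,"yaw":0.96,"grip":-0.3},{"dx":0,"dy":0,"dz":0,"yaw":1.0,"grip":-0.3},{"dx":0,"dy":0,"dz":0,"yaw":1.0,"grip":-0.3}]}}

```text
clock: 14.35
eef_pos: [0.6216, -0.0153, 0.137]
ee_rot: [[0.618, 0.786, 0.007], [0.787, -0.618, -0.001], [0.004, 0.006, -1.0]]
contact_force: [-1.1, 1.4, 15.7]
width: 0.0475
grip_force: 82.2
```

```bash
python3 -c "
from h import *
s=readout.get_state(); print(s['eef_pos'],s['contact_force'],s['ft_torque'],s['joint_positions'][5])"
```

```text
[ 0.62157905 -0.01534865  0.13701546] [-1.13120667  1.4483178  15.6802654 ] [ 0.09979933  0.13167901 -0.04676486] 0.5175108033448286
```

Request:
{"name": "jog_arm", "arguments": {"rows": [{"dx":0,"dy":0,"dz":3,"yaw":0,"grip":-0.3},{"dx":0,"dy":0,"dz":6,"yaw":0,"grip":-0.3},{"dx":0,"dy":0,"dz":9,"yaw":0,"grip":-0.3},{"dx":0,"dy":0,"dz":12,"yaw":0,"grip":-0.3},{"dx":0,"dy":0,"dz":15,"yaw":0,"grip":-0.3},{"dx":0,"dy":0,"dz":15,"yaw":0,"grip":-0.3}]}}

```text
clock: 14.95
eef_pos: [0.6192, -0.0152, 0.1486]
ee_rot: [[0.619, 0.786, -0.001], [0.786, -0.619, 0.0], [-0.001, -0.001, -1.0]]
contact_force: [0.5, -0.2, 0.3]
width: 0.0474
grip_force: 82.0
```

Request:
{"name": "jog_arm", "arguments": {"rows": [{"dx":0,"dy":0,"dz":6,"yaw":0,"grip":-0.3},{"dx":0,"dy":0,"dz":16,"yaw":0,"grip":-0.3},{"dx":0,"dy":0,"dz":28,"yaw":0,"grip":-0.3},{"dx":0,"dy":0,"dz":42,"yaw":0,"grip":-0.3},{"dx":0,"dy":0,"dz":56,"yaw":0,"grip":-0.3},{"dx":0,"dy":0,"dz":68,"yaw":0,"grip":-0.3},{"dx":0,"dy":0,"dz":77,"yaw":0,"grip":-0.3},{"dx":0,"dy":0,"dz":82,"yaw":0,"grip":-0.3},{"dx":0,"dy":0,"dz":82,"yaw":0,"grip":-0.3},{"dx":0,"dy":0,"dz":82,"yaw":0,"grip":-0.3},{"dx":0,"dy":0,"dz":82,"yaw":0,"grip":-0.3},{"dx":0,"dy":0,"dz":82,"yaw":0,"grip":-0.3}]}}

```text
clock: 16.15
eef_pos: [0.6193, -0.0153, 0.2302]
ee_rot: [[0.619, 0.786, -0.001], [0.786, -0.619, 0.0], [-0.001, -0.001, -1.0]]
contact_force: [0.1, 0.3, -0.6]
width: 0.0476
grip_force: 82.4
```

```bash
python3 - <<'E'
from h import *
S=grab('side')
s=readout.get_state();e=s['eef_pos'];print(e,s['contact_force'],s['width'],s['joint_vel'])
print('cap exp',proj(S,e+[0,0,.0187]),'mouth',proj(S,[.6195,-.0155,.1635]))
a=cv2.cvtColor(S['color'],cv2.COLOR_RGB2BGR)[115:235,145:305]
cv2.imwrite('pics/g6.png',cv2.resize(a,(800,600),interpolation=cv2.INTER_CUBIC))
E
```

```text
[ 0.61939589 -0.01534466  0.23028974] [0.33366411 0.19364697 0.30502883] 0.04768613461946599 [ 0.00133999 -0.00163043 -0.0030136   0.00121212  0.00125689  0.00018799]
cap exp (np.float64(204.19988643905629), np.float64(148.9125401757965)) mouth (np.float64(205.77763390496852), np.float64(181.53147662421685))
```

View pics/g6.png

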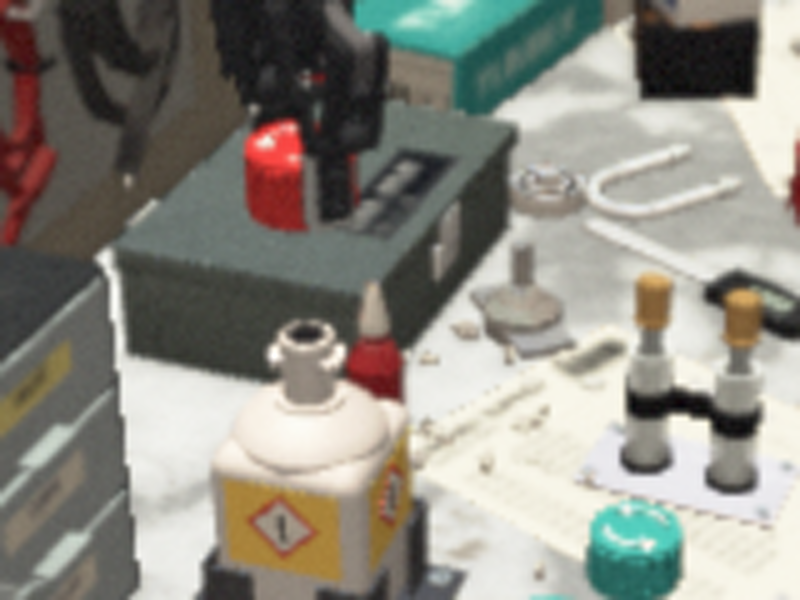

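```bash
python3 -c "
from bench import bot
print(bot.job_done())"
```

```text
the job is handed in; nothing more can be done
None
```

The job is handed in at about 16 s: the pin stands fully home in the free tube and is released, and the red cap is unlocked and held level about 64 mm above the open neck, with the other pin still in its tube.

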